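# Draw walnuts from the gravity bin

### The job

Get the walnuts out of the gravity bin into the red bowl without picking anything up: push the bowl along the counter until it stands under the bin's spout, then press down the pad at the front of the lever with the fingertips and keep it down until all six walnuts have rolled into the bowl, and let the lever come back so that the gate shuts. Do not touch the walnuts, do not lift or tip the bowl, and leave everything else on the counter where it is.

Things in the scene. Friction and masses are not known exactly. Their poses are not given: they have to be found in the camera images.
- nut_bin: Gravity bin for walnuts, fixed: clear hopper 78 mm wide, lid 295 mm up, a knob on it to 319 mm, black stand. Origin: on the counter under its gate, on the centreline; -x out of its front, z up. Hopper from x +6 to +206 mm, stand foot x +45 to +215 mm, 120 mm wide. Clear spout hood x 0 to -96 mm, 78 mm wide, 100 to 189 mm high: lower things pass beneath.
- spout (a point): Centre of the spout's mouth, the downward opening 72 mm (x) by 70 mm (y) through which the walnuts drop once the steel gate behind it is up, 100 mm above the counter. Axes as nut_bin.
- lever_pad (a point): Centre of the upper face of the black thumb pad (42 mm along the lever, 44 mm wide, 10 mm thick) at the lever's front end, 160 mm in front of the bin's origin; about 247 mm above the counter at rest, 187 mm when fully pressed. It moves almost straight down, its face tilting from 18 degrees front-up to 18 degrees front-down. Free air about and below it.
- lever (a joint): Rocking lever on an axle in brackets on the spout hood (to 225 mm), front arm 100 mm, rear arm 70 mm. 0 rad: at rest, gate shut. Pressing the front pad down makes it grow to the stop at 0.62; its rear end then lifts the gate 43 mm. Walnuts pass from about 0.45. A spring brings it back to 0 when let go; the press takes about 2.5 N at first, 6 N at the stop.
- bowl: Empty shallow red plastic bowl, 190 mm across the rim, 60 mm high, foot 120 mm across, wall 4 mm, about 0.22 kg, loose on the counter. Origin: centre of its underside, z up. It stands to the left or the right of the spout, the pot on the other side.
- nut0: Walnut in its shell, round, 33 mm across, 12 g; origin at its centre. One of six, all in the hopper behind the gate at the start.
- nut1: Walnut in its shell, round, 33 mm across, 12 g; origin at its centre. One of six, all in the hopper behind the gate at the start.
- nut2: Walnut in its shell, round, 33 mm across, 12 g; origin at its centre. One of six, all in the hopper behind the gate at the start.
- nut3: Walnut in its shell, round, 33 mm across, 12 g; origin at its centre. One of six, all in the hopper behind the gate at the start.
- nut4: Walnut in its shell, round, 33 mm across, 12 g; origin at its centre. One of six, all in the hopper behind the gate at the start.
- nut5: Walnut in its shell, round, 33 mm across, 12 g; origin at its centre. One of six, all in the hopper behind the gate at the start.
- pot: Steel pot with two side handles, 130 mm across, 110 mm high, stands loose on the other side of the spout from the bowl. Not part of the job. Origin: centre of its underside; handles along its y, reaching 99 mm from the origin.
- onion: Whole pale onion, 82 mm across, 82 mm high, loose, beside the hopper. Not part of the job. Origin: centre of its underside.
- mill: Dark wooden pepper mill, 56 mm across, 154 mm high, loose, beside the hopper. Not part of the job. Origin: centre of its underside.
- phone: White phone lying flat, 140 x 68 x 8 mm, long along its x, loose, in front of the bin. Not part of the job. Origin: centre of its underside.
- dish: Small glass prep dish, 104 mm across, 45 mm high, loose. Not part of the job. Origin: centre of its underside.
- spoon: Wooden spoon, 260 mm long, lying along its x, loose. Not part of the job. Origin: under its middle.
Mind the look-alikes: they are no part of the job. Of the things that look like the bowl, the largest one is meant.

How it is judged (in metres and radians):
On the way, in this order (a step that is already met when the one before it is completed fails the run):
1. the bowl stands still under the spout, the gate still shut (horizontal distance between bowl and spout below 0.05 m and linear speed of bowl below 0.02 m/s and value of joint lever below 0.1 rad), for 0.2 s.
2. the fingers press the lever down and so lift the gate (value of joint lever above 0.45 rad and contact force between the fingers and lever above 0.5 N), for 0.3 s.
At the end, for the whole second after the job is handed in: All six walnuts lie at rest in the bowl (centres within 85 mm of its axis, 12 to 70 mm above its underside); the bowl stands level on the counter (within 6 mm and 0.1 rad) and still; the lever is back within 0.06 rad of rest, so that the gate is shut (horizontal distance between each of nut0, nut1, nut2, nut3, nut4, nut5 and bowl below 0.085 m and z of nut0 in the frame of bowl between 0.012 and 0.07 m and linear speed of each of nut0, nut1, nut2, nut3, nut4, nut5 below 0.05 m/s and z of nut1 in the frame of bowl between 0.012 and 0.07 m and z of nut2 in the frame of bowl between 0.012 and 0.07 m and z of nut3 in the frame of bowl between 0.012 and 0.07 m and z of nut4 in the frame of bowl between 0.012 and 0.07 m and z of nut5 in the frame of bowl between 0.012 and 0.07 m and value of joint lever below 0.06 rad and height (world z) of bowl below 0.006 m and angle between bowl's own z axis and vertical below 0.1 rad and linear speed of bowl below 0.02 m/s); the robot touches nothing.
It fails at once if the bowl is lifted off the counter (20 mm) or tipped (0.4 rad) (height (world z) of bowl above 0.02 m or angle between bowl's own z axis and vertical above 0.4 rad).
It fails at once if the robot touches a walnut (contact force between any of the fingers, the arm and nut0 above 0.3 N or contact force between any of the fingers, the arm and nut1 above 0.3 N or contact force between any of the fingers, the arm and nut2 above 0.3 N or contact force between any of the fingers, the arm and nut3 above 0.3 N or contact force between any of the fingers, the arm and nut4 above 0.3 N or contact force between any of the fingers, the arm and nut5 above 0.3 N).
It fails at once if the pot, onion, pepper mill, phone, glass dish or wooden spoon is moved (30 mm) (distance of any of pot, onion, mill, phone, dish, spoon from where it was at the start of the episode above 0.03 m).
It also fails if it takes over 51 s, if anything falls off the work surface, if the arm or the gripper's body presses on something with over 40 N, if the wrist force passes 120 N, or if a joint passes its speed limit or range.

### The arm

A 6-joint arm with a two-finger parallel gripper is mounted at the origin on the work surface. World frame = base frame: x ahead of the robot, y to its left, z up, the work surface at z = 0. Lengths are in mm, angles in rad, forces in N, time in s.
With the tool pointing down it reaches from about 275 to 1000 mm from the base axis. Payload 8.4 kg.
Tool frame: the origin (TCP) lies at the very end of the fingers, on their centre line; the grasp point (between the pads) lies 19 mm behind it; z points along the fingers, y is the line along which they close (so a half turn about z gives the same grasp; the last joint's range is limited). The gripper opens to 85 mm and grips with 20 to 120 N. Pads are 22 mm wide; open, the fingers measure 114 mm over their backs; the gripper's body (76 mm by 85 mm) begins 54 mm behind the grasp point. The pads swing forward as they close: fully open they stand 13 mm farther back than shut.
Start: joints at [1.159, 0.353, 1.633, -0, 1.155, -0.002], TCP at [249.015, 573.253, 231.281] pointing down, gripper open.
Joint ranges: [-2.63, 2.63], [-0.92, 2.1], [0.06, 2.66], [-1.3, 4.44], [0, 2.69], [-3.02, 3.02]. Speed limits (rad/s): [2.22, 2.22, 2.79, 3.14, 3.14, 3.14].

### API

Orientations are given as a unit quaternion [w, x, y, z].
In Python, from rig import arm gives the robot as it stands.
- The arm moves only by the tool play_rows, never from a script. Its arguments are lists of equal length, an entry for each row: "delta_pos": the shift along the tool's x, y, z in cm, a list of three; "yaw": the turn about the tool's z in degrees. A call has 1 to 12 rows; each row shifts and turns the commanded pose from where the row before left it, along the tool's axes as they then stand; what a row does not reach is not made up. A row lasts 1/8 s, in which the tool goes at most 62.5 mm and 10.7 degrees, less where a joint would pass 70% of its speed; a pose out of reach is approached as far as the arm can. A call with a gripper value outside its range is refused whole. "gripper" is the finger opening in cm, from 0 to 8.54, set as the call begins (left out, the last holds). The fingers move at their own pace and stop on an object; "grip_force" is the grip in N (left out, the last holds). Time passes only in rows, so rows that do not move let the fingers close. It gives the time, the measured TCP pose, the force, the opening and the grip force at its end, in the units of the state.
- arm.get_state(): the state, without advancing time (a new reading comes with each control period).
- arm.read_camera(name): name is "scene" or "top" or "wrist"; returns the picture (384x512x3 uint8, blue, green, red); there is no depth.
- arm.get_calibration(name): a dict with "intrinsics" (3x3 intrinsics, pixels), "distortion" ([k1, k2, p1, p2, k3] as OpenCV has them; the pictures are not rectified), "world_to_cam" (4x4, takes a point from world to camera coordinates); the wrist camera has in their place "T_tool_cam" (4x4, takes a point from camera to tool coordinates, whose origin is the TCP and whose axes are the flange's). Camera axes: x right, y down, z forward; pixel columns grow to the right and rows downward; lengths in mm; the calibration is good to about 2 mm. A picture is of the moment at which its call begins: read the wrist's pose just before it. get_calibration takes no time and is no camera call.
- arm.finish_job(): hands the job in; it is judged then, once.
Trained networks look in the newest picture that a camera, given by its name, has taken for a name from the list of things; names that differ only in an ending like _2 or _b are one class to them, and where a whole thing is asked for, a point or a joint stands for the part that bears it (a point fixed in the world has none). Each returns a list of dicts, best first, with "conf" (0 to 1); they miss things now and then, are a little off and sometimes report something else, mostly with a low value. They report only what shows in the picture. A call takes as long as a camera call. They do not tell look-alikes from the thing itself.
- arm.boxes_of(camera, query): "at" ([column, row] in pixels, amid what is visible of it).
- arm.cut_out(camera, query): "region" (384x512 bool, what is visible of it) and "at" ([column, row] in pixels, amid what is visible of it).
The state is a dict: "clock": time; "q": joint angles; "dq": joint speeds; "joint_torque": joint torques, N m; "tcp_pos": TCP position; "tool_rot": TCP orientation; "force": force on the tool from outside, world axes, zero at the start; "moment": the same for the moment, N m; "opening": finger opening in mm; "gripper_force": force on a finger pad.
Only numpy, scipy, OpenCV 4.12 (cv2) and the standard library are available. Lean on these libraries where they do the work, as an engineer would, in place of code of your own. Each camera call takes 0.05 s, during which the arm holds its last target. There are 200 camera calls.

## Working session

There is one attempt and no reset: what is moved stays moved. The work goes in short steps, Python scripts to look and compute and a tool call to move; the robot and the scene stay as the last step left them, time stands still between calls to the robot, and variables do not carry over. Pictures are saved under pics/ and viewed, at most 12 in all, crops included, and the job is handed in when it is done.

Besides the shell and the picture viewer there is one more tool, called after "Request:" in YAML: its name, and indented under it one key for each argument. play_rows: Moves the arm, as the interface text tells. Its arguments: {"type":"object","properties":{"delta_pos":{"type":"array","items":{"type":"array","items":{"type":"number"}}},"yaw":{"type":"array","items":{"type":"number"}},"gripper":{"type":"number"},"grip_force":{"type":"number"}},"required":["delta_pos","yaw"]}

```bash
mkdir -p pics; cat > h.py <<'E'
import numpy as np, cv2
from rig import arm
def ray(cam,px):
    c=arm.get_calibration(cam);K=np.array(c["intrinsics"]);D=np.array(c["distortion"])
    n=cv2.undistortPoints(np.array([[px]],float),K,D)[0,0]
    W=np.array(c["world_to_cam"]);R=W[:3,:3];t=W[:3,3]
    return -R.T@t, R.T@np.array([n[0],n[1],1])
def atz(cam,px,z):
    o,d=ray(cam,px); return o+d*(z-o[2])/d[2]
def proj(cam,P):
    c=arm.get_calibration(cam);W=np.array(c["world_to_cam"])
    p,_=cv2.projectPoints(np.array(P,float).reshape(-1,3),cv2.Rodrigues(W[:3,:3])[0],W[:3,3],np.array(c["intrinsics"]),np.array(c["distortion"]))
    return p[:,0]
E
python3 - <<'E'
from h import *
a=arm.read_camera("scene");b=arm.read_camera("top")
cv2.imwrite("pics/scene0.png",a);cv2.imwrite("pics/top0.png",b)
for c in("top","scene"):
  for q,z in(("bowl",60),("pot",110),("lever_pad",240),("nut_bin",295),("phone",8),("dish",45),("spoon",5),("mill",154),("onion",41)):
    for r in arm.boxes_of(c,q)[:3]: print(c,q,round(r["conf"],2),np.round(r["at"]),atz(c,r["at"],z).round())
  print(ray(c,(256,192)))
s=arm.get_state();print(s["clock"],s["tool_rot"],s["tcp_pos"])
E
```

```text
top bowl 0.87 [293. 182.] [ 590. -177.   60.]
top bowl 0.64 [287. 240.] [ 345. -156.   60.]
top pot 0.78 [200. 189.] [548. 210. 110.]
top lever_pad 0.79 [248. 195.] [513.   9. 240.]
top nut_bin 0.67 [246. 151.] [671.  19. 295.]
top phone 0.96 [245. 224.] [408.  24.   8.]
top dish 0.96 [384. 219.] [ 437. -574.   45.]
top spoon 0.7 [119. 214.] [439. 578.   5.]
top mill 0.78 [213. 143.] [730. 157. 154.]
top onion 0.54 [270. 143.] [759. -80.  41.]
(array([ 361.81108198,   -7.99600292, 1838.40632618]), array([ 0.10151348, -0.00764571, -0.9949132 ]))
scene bowl 0.9 [207. 226.] [ 588. -188.   60.]
scene bowl 0.82 [136. 176.] [ 321. -360.   60.]
scene bowl 0.62 [193. 164.] [ 351. -156.   60.]
scene pot 0.81 [309. 177.] [567. 193. 110.]
scene lever_pad 0.64 [248. 160.] [488.   4. 240.]
scene nut_bin 0.67 [277. 229.] [742.  -7. 295.]
scene nut_bin 0.62 [310. 178.] [634. 145. 295.]
scene nut_bin 0.48 [248. 160.] [512.  -7. 295.]
scene phone 0.82 [239. 168.] [406.  -6.   8.]
scene dish 0.76 [ 88. 228.] [ 439. -579.   45.]
scene dish 0.23 [320. 229.] [735. 168.  45.]
scene spoon 0.64 [380. 119.] [411. 579.   5.]
scene mill 0.85 [320. 230.] [761. 140. 154.]
scene onion 0.63 [251. 262.] [752. -93.  41.]
(array([1069.82963062, -199.80149068, 1580.96030878]), array([-0.32972816,  0.13029096, -0.93512443]))
1.0 [-1.46175925e-05  2.03485496e-01  9.79077960e-01 -9.82675762e-07] [249.0137113  573.23585612 231.28454684]
```

View pics/top0.png

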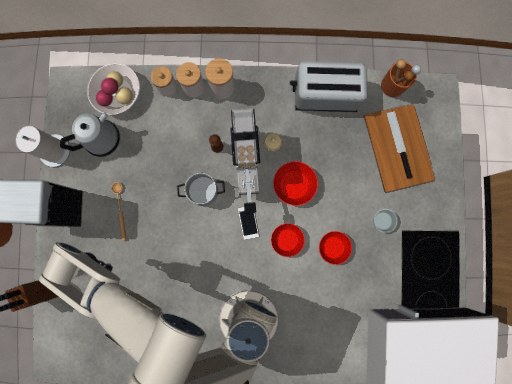

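View pics/scene0.png

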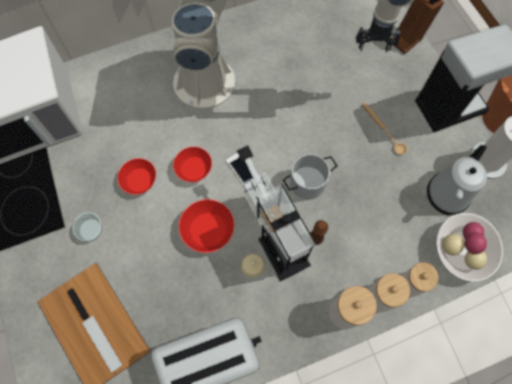

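Red bowl candidates in the top view are the large one at (295,183) and two smaller ones at (288,240) and (335,248), so I choose the large one. The bin hopper is at (245,150), the lever pad at about (248,203) and the phone at (249,222). Next is a close crop of the bowl and bin.

```bash
python3 - <<'E'
from h import *
a=cv2.imread("pics/scene0.png");b=cv2.imread("pics/top0.png")
A=cv2.resize(b[100:245,170:345],None,fx=4,fy=4,interpolation=cv2.INTER_CUBIC)
cv2.imwrite("pics/tc.png",A)
B=cv2.resize(a[135:285,170:350],None,fx=4,fy=4,interpolation=cv2.INTER_CUBIC)
cv2.imwrite("pics/sc.png",B)
# red bowl rim ellipses
for n,im in(("top",b),("scene",a)):
  i=im.astype(int);m=((i[...,2]>110)&(i[...,1]<60)).astype(np.uint8)
  k,l,st,ce=cv2.connectedComponentsWithStats(m)
  for j in range(1,k):
    if st[j,4]>200:
      x,y,w,h=st[j,:4]
      print(n,st[j],ce[j].round(), [atz(n,p,60).round()[:2] for p in((x,y+h/2),(x+w,y+h/2),(x+w/2,y),(x+w/2,y+h))])
E
```

```text
top [ 274  161   44   45 1408] [297. 182.] [array([581., -97.]), array([ 584., -284.]), array([ 679., -190.]), array([ 487., -191.])]
top [272 224  33  33 782] [289. 239.] [array([341., -92.]), array([ 343., -230.]), array([ 411., -160.]), array([ 274., -162.])]
top [319 231  33  34 789] [336. 247.] [array([ 313., -289.]), array([ 314., -429.]), array([ 384., -358.]), array([ 243., -359.])]
scene [174 148  37  34 952] [192. 164.] [array([ 331., -222.]), array([380., -99.]), array([ 291., -139.]), array([ 417., -181.])]
scene [118 159  37  35 972] [136. 176.] [array([ 299., -423.]), array([ 348., -299.]), array([ 258., -342.]), array([ 388., -379.])]
scene [ 180  200   54   52 2156] [206. 226.] [array([ 554., -273.]), array([ 621., -102.]), array([ 499., -156.]), array([ 672., -217.])]
```

View pics/tc.png

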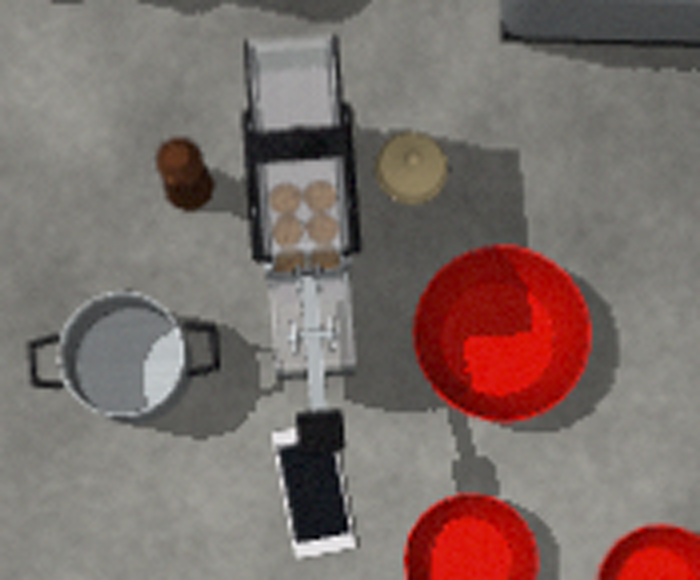

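View pics/sc.png

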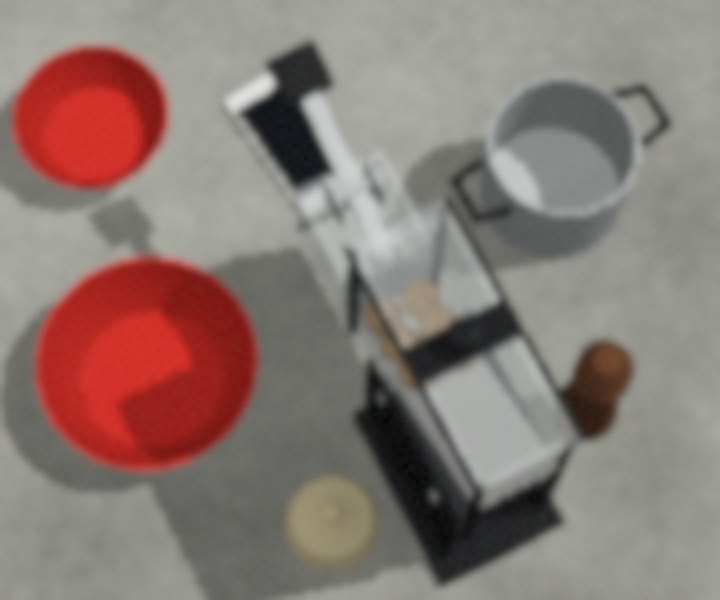

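The crops confirm the big red bowl at top pixel (295,183), the pad at top (250,208) and scene (245,152), and the pot's handle pointing at the spout. The stand foot's corners show in the scene crop at (355,415), (440,583) and (563,520).

```bash
python3 - <<'E'
from h import *
S=lambda x,y:(170+(x+.5)/4-.5,135+(y+.5)/4-.5)
T=lambda x,y:(170+(x+.5)/4-.5,100+(y+.5)/4-.5)
print("pad",atz("top",T(320,431),247),atz("scene",S(300,68),247))
o1,d1=ray("top",T(320,431));o2,d2=ray("scene",S(300,68))
s=np.linalg.lstsq(np.c_[d1,-d2],o2-o1,rcond=None)[0];print(o1+s[0]*d1,o2+s[1]*d2)
for n,p in(("fl",(355,415)),("bl",(440,583)),("br",(563,520))):print(n,atz("scene",S(*p),5).round())
for n,p in(("hood lt",(270,377)),("rt",(354,375))):print(n,atz("top",T(*p),100).round(),atz("top",T(*p),189).round())
for n,p in(("hop fl",(255,262)),("fr",(357,252)),("bl",(247,40)),("br",(337,38))):print(n,atz("top",T(*p),295).round())
# fit bin pose: (x,y,yaw)
from scipy.optimize import least_squares
obs=[("scene",S(355,415),(45,-60,5)),("scene",S(440,583),(215,-60,5)),("scene",S(563,520),(215,60,5)),
("top",T(320,431),(-160,0,247)),("scene",S(300,68),(-160,0,247))]
def f(v):
  c,s=np.cos(v[2]),np.sin(v[2]);r=[]
  for cam,px,P in obs:
    r+=list(proj(cam,[v[0]+c*P[0]-s*P[1],v[1]+s*P[0]+c*P[1],P[2]])[0]-px)
  return r
v=least_squares(f,[660,10,0.],x_scale=[10,10,.1]).x
print(v,np.round(f(v),1))
c,s=np.cos(v[2]),np.sin(v[2])
for X in(-48,-160):print(v[0]+c*X,v[1]+s*X)
for n,p,z in(("pot",(123,355),110),("hnd",(218,348),90)):print(n,atz("top",T(*p),z).round())
print("pot sc",atz("scene",S(563,147),110).round(),"hnd",atz("scene",S(455,184),90).round())
print("phone",[atz("top",T(*p),8).round() for p in((273,433),(300,558),(355,545))])
E
```

```text
pad [465.74149249   2.72660657 247.        ] [459.88479103   2.58007831 247.        ]
[465.06419904   2.65672949 257.37087287] [464.60812296   1.01286228 257.3300117 ]
fl [677. -36.   5.]
bl [839. -23.   5.]
br [828.  95.   5.]
hood lt [530.  56. 100.] [521.  53. 189.]
rt [534. -30. 100.] [525. -29. 189.]
hop fl [617.  65. 295.]
fr [628. -29. 295.]
bl [829.  78. 295.]
br [832.  -7. 295.]
[6.21852056e+02 1.74184640e+01 9.23151448e-02] [-1.2 -1.   0.4  0.6  0.8  0.4 -0.   0.9  0.3  0.7]
574.0564406585355 12.993628121104852
462.5333386479132 2.6690110372448803
pot [549. 207. 110.]
hnd [560. 111.  90.]
pot sc [549. 206. 110.] hnd [540. 111.  90.]
phone [array([478.,  55.,   8.]), array([344.,  23.,   8.]), array([359., -35.,   8.])]
```

Request:
play_rows:
  delta_pos:
    - [0, 0, -1.7]
    - [0, 0, -1.7]
    - [0, 0, -1.7]
    - [0, 0, -1.7]
    - [0, 0, -1.7]
    - [0, 0, -1.7]
  yaw: [10.15, 10.15, 10.15, 10.15, 10.15, 10.15]
  gripper: 8.5

```text
clock: 1.75
tcp_pos: [249.0, 573.2, 333.9]
tool_rot: [0.0, 0.674, 0.739, 0.0]
force: [-0.1, -0.3, 0.1]
opening: 85.0
gripper_force: 0.0
```

Request:
play_rows:
  delta_pos:
    - [-4.8, 0.3, 0]
    - [-4.8, 0.3, 0]
    - [-4.8, 0.3, 0]
    - [-4.8, 0.3, 0]
    - [-4.8, 0.3, 0]
    - [-4.8, 0.3, 0]
    - [-4.8, 0.3, 0]
    - [-4.8, 0.3, 0]
    - [-4.8, 0.3, 0]
    - [-4.8, 0.3, 0]
    - [-4.8, 0.3, 0]
    - [-4.8, 0.3, 0]
  yaw: [0, 0, 0, 0, 0, 0, 0, 0, 0, 0, 0, 0]

```text
clock: 3.25
tcp_pos: [341.3, 2.0, 333.6]
tool_rot: [0.0, 0.672, 0.741, 0.0]
force: [0.8, -0.1, 0.3]
opening: 85.0
gripper_force: 0.0
```

Request:
play_rows:
  delta_pos:
    - [-4.2, 2.8, 0]
    - [-4.2, 2.8, 0]
    - [-4.2, 2.8, 0]
    - [-4.2, 2.8, 0]
    - [-4.2, 2.8, 0]
    - [-4.2, 2.8, 0]
    - [-4.2, 2.8, 0]
    - [-4.2, 2.8, 0]
    - [0, 0, 4]
    - [0, 0, 4]
  yaw: [0, 0, 0, 0, 0, 0, 0, 0, 0, 0]

```text
clock: 4.5
tcp_pos: [597.4, -309.6, 252.1]
tool_rot: [0.0, 0.672, 0.741, 0.0]
force: [-0.7, 1.5, -0.5]
opening: 84.7
gripper_force: 0.0
```

```bash
python3 - <<'E'
from h import *
s=arm.get_state();print(s["clock"],s["tcp_pos"],s["q"])
b=arm.read_camera("top");
i=b.astype(int);m=((i[...,2]>110)&(i[...,1]<60)).astype(np.uint8)
k,l,st,ce=cv2.connectedComponentsWithStats(m)
print(st[st[:,4]>200])
w=arm.read_camera("wrist");cv2.imwrite("pics/w1.png",w)
E
```

```text
4.5 [ 597.42400304 -309.59056245  252.12257322] [-4.80351077e-01  4.09748241e-01  1.50162375e+00  2.76742783e-05
  1.22967400e+00 -5.77782167e-01]
[[     0      0    512    384 194437]
 [   274    161     44     45   1334]
 [   273    223     25     30    406]
 [   337    235     15     29    233]]
```

View pics/w1.png

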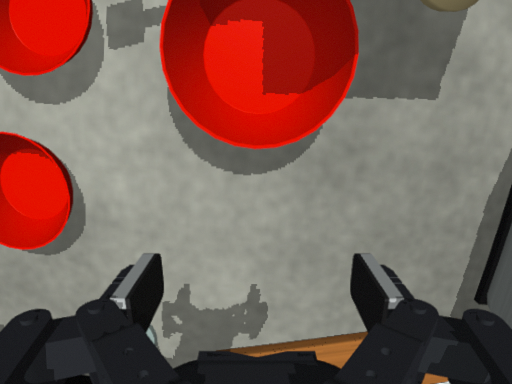

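Request:
play_rows:
  delta_pos:
    - [0, 0, 5]
    - [0, 0, 5]
    - [0, 0, 5]
    - [0, 0, 4.5]
    - [0, 0, 3.2]
    - [0, 0, 0]
    - [1.0, 0, 0]
    - [1.0, 0, 0]
    - [0.8, 0, 0]
    - [0.8, 0, 0]
    - [1, 0, 0]
    - [1, 0, 0]
  yaw: [0, 0, 0, 0, 0, 0, 0, 0, 0, 0, 0, 0]

```text
clock: 6.1
tcp_pos: [592.0, -253.0, 26.7]
tool_rot: [0.001, 0.672, 0.741, 0.0]
force: [0.7, -3.7, 3.6]
opening: 85.1
gripper_force: 2.2
```

Request:
play_rows:
  delta_pos:
    - [1.2, 0, 0]
    - [1.2, 0, 0]
    - [1.2, 0, 0]
    - [1.2, 0, 0]
    - [1.2, 0, 0]
    - [1.2, 0, 0]
    - [1.2, 0, 0]
    - [1.2, 0, 0]
    - [1.2, 0, 0]
    - [1, 0, 0]
    - [0.5, 0, 0]
    - [0, 0, 0]
  yaw: [0, 0, 0, 0, 0, 0, 0, 0, 0, 0, 0, 0]

```text
clock: 7.6
tcp_pos: [579.2, -130.0, 26.0]
tool_rot: [-0.001, 0.671, 0.741, -0.0]
force: [0.3, -0.4, 0.5]
opening: 85.3
gripper_force: 0.4
```

```bash
cat > look.py <<'E'
from h import *
from scipy.optimize import least_squares
def bowl():
    s=arm.get_state();print(s["clock"],s["tcp_pos"].round(1) if hasattr(s["tcp_pos"],"round") else s["tcp_pos"],s["force"])
    for n in("top","scene"):
        im=arm.read_camera(n);i=im.astype(int);m=((i[...,2]>85)&(i[...,1]<60)&(i[...,0]<60)).astype(np.uint8)
        k,l,st,ce=cv2.connectedComponentsWithStats(m)
        for j in range(1,k):
            if st[j,4]<60: continue
            x,y,w,h=st[j,:4]
            print(n,st[j],[atz(n,p,60).round()[:2] for p in((x,y+h/2),(x+w,y+h/2),(x+w/2,y),(x+w/2,y+h))])
        cv2.imwrite(f"pics/l_{n}_{s['clock']:.2f}.png",im)
if __name__=="__main__": bowl()
E
python3 look.py; ls pics
```

```text
7.6 [ 579.2 -130.    26. ] [ 0.32610333 -0.43439443  0.45835838]
top [381  71  14  22 152] [array([1045., -570.]), array([1048., -635.]), array([1098., -605.]), array([ 994., -600.])]
top [100  79  16  26  76] [array([978., 681.]), array([978., 607.]), array([1039.,  649.]), array([918., 639.])]
top [251 164  19  44 447] [array([568.,  -0.]), array([570., -80.]), array([663., -39.]), array([476., -42.])]
top [319 231  33  34 791] [array([ 313., -289.]), array([ 314., -429.]), array([ 384., -358.]), array([ 243., -359.])]
scene [194 148  17  21 254] [array([ 333., -147.]), array([356., -91.]), array([ 305., -105.]), array([ 383., -132.])]
scene [174 152  14  28 237] [array([ 335., -223.]), array([ 353., -177.]), array([ 291., -183.]), array([ 395., -217.])]
scene [ 118  159   37   35 1007] [array([ 299., -423.]), array([ 348., -299.]), array([ 258., -342.]), array([ 388., -379.])]
scene [229 179  34  53 900] [array([546., -92.]), array([588.,  16.]), array([475.,  -3.]), array([655., -72.])]
scene [464 227  12  26 101] [array([961., 613.]), array([978., 654.]), array([929., 658.]), array([1010.,  610.])]
l_scene_7.60.png
l_top_7.60.png
sc.png
scene0.png
tc.png
top0.png
w1.png
```

```bash
python3 - <<'E'
from h import *
a=cv2.imread("pics/l_scene_7.60.png")[130:280,160:350];b=cv2.imread("pics/l_top_7.60.png")[100:250,170:345]
out=np.hstack([cv2.resize(i,(400,340),interpolation=cv2.INTER_CUBIC) for i in(a,b)])
cv2.imwrite("pics/c2.png",out)
E
```

```text
(no output)
```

View pics/c2.png

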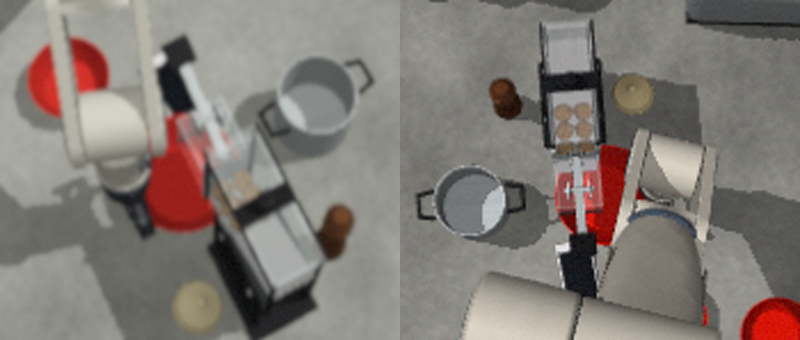

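```bash
python3 - <<'E'
from h import *
for z in(150,200,250,300,350,400,450,500): print(z,proj("top",[579,-130,z])[0].round(1),proj("scene",[579,-130,z])[0].round(1))
s=arm.get_state();print(s["q"],s["joint_torque"])
t=lambda x,y:(170+(x-400)*175/400,100+y*150/340)
sc=lambda x,y:(160+x*190/400,130+y*150/340)
for z in(250,300,350,400,500):
  print(z,"top fork: ",[atz("top",t(*p),z)[:2].round() for p in((637,133),(620,230),(716,155))],"scene:",[atz("scene",sc(*p),z)[:2].round() for p in((163,150),(140,10),(65,160))])
E
```

```text
150 [283.4 181.3] [220.1 209.5]
200 [284.3 179.7] [219.  204.4]
250 [285.3 178. ] [217.7 198.9]
300 [286.4 176.2] [216.5 193.1]
350 [287.5 174.2] [215.1 186.8]
400 [288.7 172.1] [213.6 180.1]
450 [290.  169.9] [212.  172.9]
500 [291.4 167.5] [210.3 165.2]
[-2.24245822e-01  5.65855149e-01  1.83752084e+00  5.71966410e-04
  7.39486539e-01 -3.22680508e-01] [ 2.39019748e-01 -6.39537764e+01 -2.29730165e+01 -2.37505941e-03
  6.78604329e-02  3.51492970e-03]
250 top fork:  [array([652., -85.]), array([489., -59.]), array([ 617., -217.])] scene: [array([593., -72.]), array([383., -30.]), array([ 554., -208.])]
300 top fork:  [array([643., -83.]), array([485., -58.]), array([ 609., -210.])] scene: [array([610., -76.]), array([409., -36.]), array([ 574., -207.])]
350 top fork:  [array([634., -80.]), array([481., -56.]), array([ 601., -204.])] scene: [array([628., -81.]), array([435., -43.]), array([ 593., -207.])]
400 top fork:  [array([625., -78.]), array([477., -54.]), array([ 593., -197.])] scene: [array([646., -86.]), array([460., -49.]), array([ 612., -207.])]
500 top fork:  [array([607., -73.]), array([469., -51.]), array([ 577., -184.])] scene: [array([682., -96.]), array([512., -62.]), array([ 651., -206.])]
```

Request:
play_rows:
  delta_pos:
    - [0.6, 0, 0]
    - [0.8, 0, 0]
    - [0.8, 0, 0]
    - [0.8, 0, 0]
    - [0.5, 0, 0]
    - [0.3, 0, 0]
    - [0, 0, 0]
    - [0, 0, 0]
  yaw: [0, 0, 0, 0, 0, 0, 0, 0]

```text
clock: 8.7
tcp_pos: [575.8, -93.0, 26.3]
tool_rot: [-0.0, 0.672, 0.741, 0.0]
force: [-0.2, -1.0, -0.2]
opening: 85.3
gripper_force: 0.0
```

Request:
play_rows:
  delta_pos:
    - [-1, 0, 0]
    - [-3, 0, 0]
    - [-5, 0, 0]
    - [-5, 0, 0]
    - [-5, 0, -4]
    - [-3, 0, -5]
    - [0, 0, -5]
    - [0, 0, -5]
  yaw: [0, 0, 0, 0, 0, 0, 0, 0]

```text
clock: 9.7
tcp_pos: [596.7, -312.1, 216.9]
tool_rot: [-0.0, 0.672, 0.74, -0.0]
force: [1.0, -0.1, 0.4]
opening: 85.4
gripper_force: 0.0
```

```bash
python3 look.py; python3 - <<'E'
from h import *
import glob
g=lambda n:cv2.imread(sorted(glob.glob(f"pics/l_{n}_*.png"),key=lambda s:float(s.split("_")[-1][:-4]))[-1])
a=g("scene")[130:280,160:350];b=g("top")[100:250,170:345]
cv2.imwrite("pics/c3.png",np.hstack([cv2.resize(i,(400,340),interpolation=cv2.INTER_CUBIC) for i in(a,b)]))
E
```

```text
9.7 [ 596.7 -312.1  216.9] [ 0.9771551  -0.10778164  0.4415618 ]
top [381  71  18  22 144] [array([1045., -570.]), array([1048., -653.]), array([1099., -614.]), array([ 995., -609.])]
top [100  79  15  27  85] [array([976., 681.]), array([975., 611.]), array([1039.,  651.]), array([913., 641.])]
top [251 166  23  42 527] [array([564.,  -0.]), array([566., -97.]), array([655., -47.]), array([476., -50.])]
top [229 170  18  37 329] [array([556.,  92.]), array([557.,  17.]), array([636.,  56.]), array([479.,  53.])]
top [271 224  26  32 514] [array([343., -88.]), array([ 345., -196.]), array([ 411., -141.]), array([ 278., -143.])]
top [336 234  16  31 239] [array([ 307., -361.]), array([ 308., -429.]), array([ 372., -395.]), array([ 243., -395.])]
scene [174 148  37  34 960] [array([ 331., -222.]), array([380., -99.]), array([ 291., -139.]), array([ 417., -181.])]
scene [129 159  22   9 132] [array([ 265., -372.]), array([ 294., -298.]), array([ 262., -330.]), array([ 297., -340.])]
scene [230 175  33  53 809] [array([533., -84.]), array([575.,  22.]), array([462.,   4.]), array([642., -65.])]
scene [464 226  13  27  97] [array([960., 614.]), array([978., 659.]), array([926., 661.]), array([1010.,  612.])]
```

View pics/c3.png

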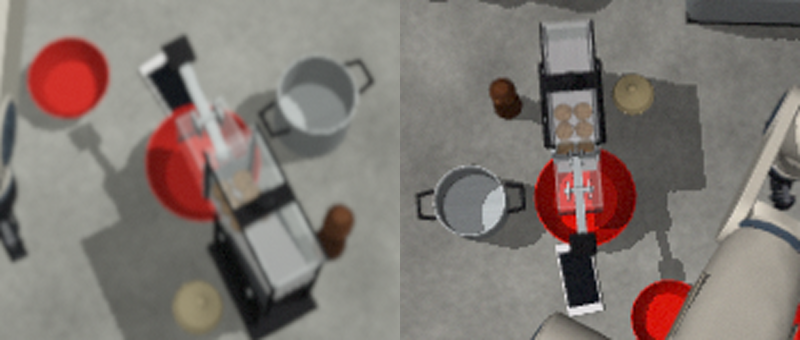

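The bowl is centred at about (566,−3), 17 mm from the spout, and stands clear of the pot. Next I shut the fingers and move above the pad.

Request:
play_rows:
  delta_pos:
    - [0, 0, -4]
    - [0, 0, -4]
    - [0, 0, -4]
    - [4.7, -1.5, 0]
    - [4.7, -1.5, 0]
    - [4.7, -1.5, 0]
    - [4.7, -1.5, 0]
    - [4.7, -1.5, 0]
    - [4.7, -1.5, 0]
    - [4.5, -1.2, 0]
    - [0, 0, 3]
    - [0, 0, 3]
  yaw: [0, 0, 0, 0, 0, 0, 0, 0, 0, 0, 0, 0]
  gripper: 0

```text
clock: 11.3
tcp_pos: [463.7, 5.0, 274.6]
tool_rot: [0.0, 0.671, 0.741, 0.0]
force: [0.1, -0.6, -0.1]
opening: 0.1
gripper_force: 0.0
```

```bash
python3 - <<'E'
from h import *
s=arm.get_state();print(s["clock"],s["tcp_pos"],s["q"],s["opening"])
w=arm.read_camera("wrist");cv2.imwrite("pics/w2.png",w)
E
```

```text
11.3 [463.65880313   4.97667149 274.63582213] [ 7.56829563e-03  5.19408954e-02  1.91337642e+00 -1.02910249e-04
  1.17526576e+00 -9.17320459e-02] 0.0908280391795245
```

View pics/w2.png

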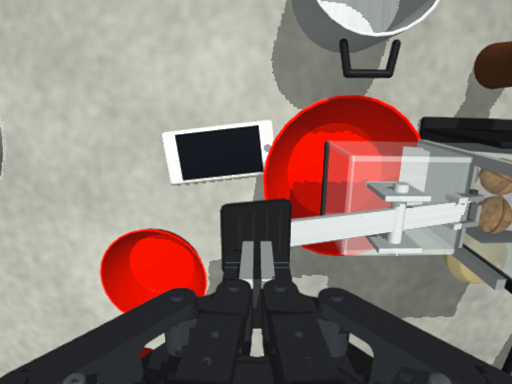

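Request:
play_rows:
  delta_pos:
    - [0, 0, 1]
    - [0, 0, 1]
    - [0, 0, 1]
    - [0, 0, 1.2]
    - [0, 0, 1.2]
    - [0, 0, 1]
    - [0, 0, 0.8]
    - [0, 0, 0.4]
  yaw: [0, 0, 0, 0, 0, 0, 0, 0]

```text
clock: 12.35
tcp_pos: [464.0, 4.7, 198.9]
tool_rot: [0.0, 0.672, 0.741, 0.0]
force: [-2.0, -1.4, 5.8]
opening: -0.4
gripper_force: 3.0
```

Request:
play_rows:
  delta_pos:
    - [0, 0, 0.3]
    - [0, 0, 0]
    - [0, 0, 0]
    - [0, 0, 0]
    - [0, 0, 0]
    - [0, 0, 0]
    - [0, 0, 0]
    - [0, 0, 0]
  yaw: [0, 0, 0, 0, 0, 0, 0, 0]

```text
clock: 13.35
tcp_pos: [464.4, 4.8, 196.5]
tool_rot: [0.001, 0.672, 0.741, 0.001]
force: [-0.6, -0.2, 6.0]
opening: 0.2
gripper_force: 3.0
```

```bash
python3 - <<'E'
from h import *
s=arm.get_state();print(s["clock"],s["tcp_pos"],s["force"])
w=arm.read_camera("wrist")
for r in arm.boxes_of("wrist","nut0"): print(r)
cv2.imwrite("pics/w3.png",w)
E
```

```text
13.35 [464.44088373   4.75406056 196.50540597] [-0.5583293  -0.18912552  6.02313777]
{'at': [306.0, 171.3], 'conf': 0.88}
{'at': [301.9, 202.9], 'conf': 0.84}
```

View pics/w3.png

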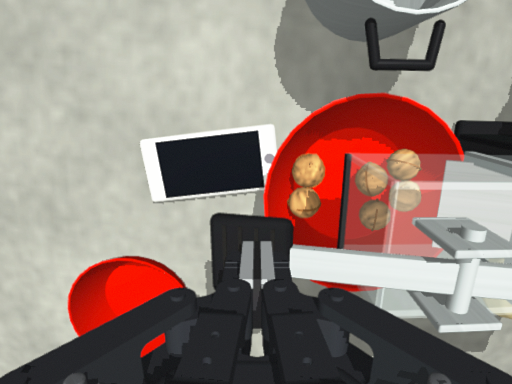

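Six walnuts are in or dropping into the bowl, at (310,170), (304,203), (372,180), (403,165), (406,195) and (375,215). I hold briefly and then release.

Request:
play_rows:
  delta_pos:
    - [0, 0, 0]
    - [0, 0, 0]
    - [0, 0, 0]
    - [0, 0, 0]
    - [0, 0, 0]
    - [0, 0, 0]
    - [0, 0, 0]
    - [0, 0, 0]
  yaw: [0, 0, 0, 0, 0, 0, 0, 0]

```text
clock: 14.45
tcp_pos: [464.4, 4.8, 196.5]
tool_rot: [0.001, 0.672, 0.741, 0.001]
force: [-1.6, 0.1, 6.0]
opening: 0.3
gripper_force: 3.0
```

```bash
python3 - <<'E'
from h import *
w=arm.read_camera("wrist")
t=arm.read_camera("top")
for c in("wrist","top"):
  for r in arm.boxes_of(c,"nut0"): print(c,r)
cv2.imwrite("pics/w4.png",np.hstack([w[100:300,240:512],cv2.resize(t[120:220,200:310],None,fx=2,fy=2)]))
E
```

```text
wrist {'at': [299.7, 204.4], 'conf': 0.77}
wrist {'at': [405.0, 151.3], 'conf': 0.67}
wrist {'at': [421.8, 234.8], 'conf': 0.51}
wrist {'at': [367.8, 263.5], 'conf': 0.25}
```

View pics/w4.png

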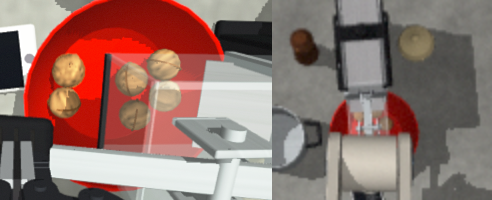

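All six walnuts rest in the bowl and the hopper is empty, so I release the lever.

Request:
play_rows:
  delta_pos:
    - [0, 0, -0.6]
    - [0, 0, -1]
    - [0, 0, -1]
    - [0, 0, -1]
    - [0, 0, -1]
    - [0, 0, -1]
    - [0, 0, -1.5]
    - [0, 0, -3]
    - [0, 0, -4]
    - [0, -4, -2]
    - [0, -4, 0]
    - [0, -3, 0]
  yaw: [0, 0, 0, 0, 0, 0, 0, 0, 0, 0, 0, 0]

```text
clock: 16.15
tcp_pos: [352.3, -6.1, 357.7]
tool_rot: [-0.0, 0.672, 0.741, -0.0]
force: [0.3, 0.3, 0.2]
opening: -0.2
gripper_force: 0.0
```

Request:
play_rows:
  delta_pos:
    - [0, 0, 0]
    - [0, 0, 0]
    - [0, 0, 0]
    - [0, 0, 0]
  yaw: [0, 0, 0, 0]

```text
clock: 16.65
tcp_pos: [354.7, -6.0, 357.1]
tool_rot: [-0.0, 0.672, 0.741, -0.0]
force: [-0.6, -0.5, -0.0]
opening: -0.2
gripper_force: 0.0
```

```bash
python3 - <<'E'
from h import *
s=arm.get_state();print(s["clock"],s["tcp_pos"],s["force"])
w=arm.read_camera("wrist");t=arm.read_camera("top")
cv2.imwrite("pics/w5.png",np.hstack([w,cv2.resize(t[100:220,190:285],(288,384))]))
E
```

```text
16.65 [354.6540506   -5.96173966 357.14380145] [-0.5854431  -0.50521266 -0.00233203]
```

View pics/w5.png

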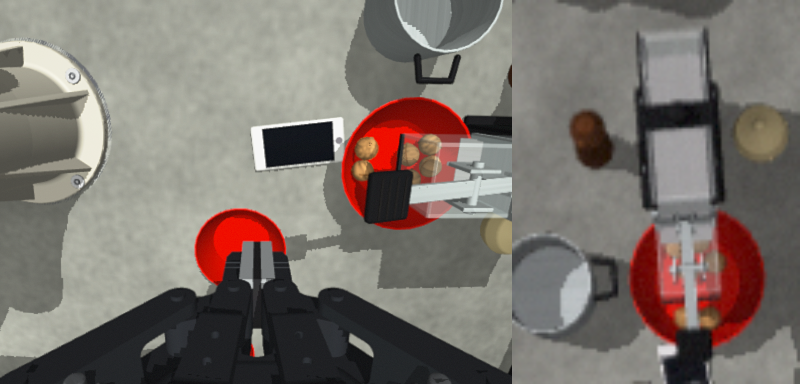

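The lever is back at rest, the hopper is empty, the walnuts are in the bowl at (365,148) to (430,165), and the arm is clear.

```bash
python3 -c "
from rig import arm
print(arm.finish_job())"
```

```text
the job is handed in; nothing more can be done
None
```

I pushed the bowl under the spout and pressed the lever until all six walnuts had rolled in, then let it come back to rest with the arm clear; the job is handed in at about 17 s, with no verdict shown.

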